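# Load a centrifuge rotor in balance

## Task

Gather the four wide crimp-capped vials, two tall and two short, into the buckets of the centrifuge rotor, one to a bucket and standing on the bucket's floor, so that the rotor is balanced: the two tall ones opposite each other and the two short ones opposite each other. Keep the vials upright on the way, and leave the two small narrow vials standing where they are.

Things in the scene. Friction and masses are not known exactly. Their poses are not given: they have to be found in the camera images.
- tall_vial_0: tall crimp-capped glass headspace vial with a flat grey cap: upright cylinder 22 mm in diameter and 66 mm high, about 30 g. Origin: centre of its underside, z up its axis. The two tall vials are alike. Stands on the bench at the start. Grip it from above by its top 20 mm or so.
- tall_vial_1: tall crimp-capped glass headspace vial with a flat grey cap: upright cylinder 22 mm in diameter and 66 mm high, about 30 g. Origin: centre of its underside, z up its axis. The two tall vials are alike. Stands on the bench at the start. Grip it from above by its top 20 mm or so.
- short_vial_0: short crimp-capped glass headspace vial with a flat grey cap, like the tall ones but only 52 mm high: upright cylinder 22 mm in diameter, about 24 g. Origin: centre of its underside, z up its axis. The two short vials are alike. Stands on the bench at the start. Grip it from above by its top 20 mm or so, as only 24 mm of it show above a bucket's rim once it is seated.
- short_vial_1: short crimp-capped glass headspace vial with a flat grey cap, like the tall ones but only 52 mm high: upright cylinder 22 mm in diameter, about 24 g. Origin: centre of its underside, z up its axis. The two short vials are alike. Stands on the bench at the start. Grip it from above by its top 20 mm or so, as only 24 mm of it show above a bucket's rim once it is seated.
- small_vial_0: small narrow glass autosampler vial with a dark screw cap, 12 mm in diameter and 32 mm high, much smaller than the others; too thin for the buckets. Does not belong in the rotor: stays where it stands. Origin: centre of its underside.
- small_vial_1: small narrow glass autosampler vial with a dark screw cap, 12 mm in diameter and 32 mm high, much smaller than the others; too thin for the buckets. Does not belong in the rotor: stays where it stands. Origin: centre of its underside.
- bucket_0: steel cup of the centrifuge rotor; faces bucket_2 across the hub. Origin: centre of its flat inner floor, 40 mm above the bench, where a vial's underside rests; z up. Rim 28 mm above, 40 mm wide inside, 45 outside; the upper 10 mm narrow as a funnel to a straight 26 mm bore. Rotor: aluminium '#'-shaped yoke, black centre knob, on a round grey stand.
- bucket_1: steel cup of the centrifuge rotor; faces bucket_3 across the hub. Origin: centre of its flat inner floor, 40 mm above the bench, where a vial's underside rests; z up. Rim 28 mm above, 40 mm wide inside, 45 outside; the upper 10 mm narrow as a funnel to a straight 26 mm bore. Bucket centres lie 70 mm from the rotor's axis: facing ones are 140 mm apart, neighbours 99 mm.
- bucket_2: steel cup of the centrifuge rotor; faces bucket_0 across the hub. Origin: centre of its flat inner floor, 40 mm above the bench, where a vial's underside rests; z up. Rim 28 mm above, 40 mm wide inside, 45 outside; the upper 10 mm narrow as a funnel to a straight 26 mm bore. The knob's top is 36 mm above the buckets' origins, the yoke's top 20 mm.
- bucket_3: steel cup of the centrifuge rotor; faces bucket_1 across the hub. Origin: centre of its flat inner floor, 40 mm above the bench, where a vial's underside rests; z up. Rim 28 mm above, 40 mm wide inside, 45 outside; the upper 10 mm narrow as a funnel to a straight 26 mm bore. The rotor turns stiffly on its upright axis if pushed. A seated tall vial shows 38 mm above the rim, a short one 24 mm.

How it is judged:
By the outcome, as a careful person would: the job done as asked, in the order asked, and still so for the second after the job is handed in, with the robot touching nothing.
It also fails if it takes over 120 s, if anything falls off the work surface, if the arm or the gripper's body presses on something with over 40 N, if the wrist force passes 120 N, or if a joint passes its speed limit or range.

## Robot

A 6-joint arm with a two-finger parallel gripper is mounted at the origin on the work surface; the furniture and walls round the work are solid. World frame = base frame: x ahead of the robot, y to its left, z up, the work surface at z = 0. Lengths are in m, angles in rad, forces in N, time in s.
With the tool pointing down it reaches from about 0.3 to 0.875 m from the base axis. Payload 6.4 kg.
Tool frame: the origin (TCP) lies midway between the tips of the shut fingers; the grasp point (between the pads) lies 19 mm behind it (ctrl.tcp_to_grasp is the distance from the TCP to the grasp point, in m); z points along the fingers, y is the direction in which the jaws open and shut (so a half turn about z gives the same grasp; the last joint's range is limited). The gripper opens to 85 mm and grips with 20 to 120 N. Pads are 22 mm wide; open, the fingers measure 114 mm over their backs; the gripper's body (76 mm by 85 mm) begins 54 mm behind the grasp point. The pads swing forward as they close: fully open they stand 13 mm farther back than shut.
Start: joints at [1.06, 0.181, 1.607, -0, 1.354, -0.206], TCP at [0.173, 0.549, 0.231] pointing down, gripper open.
Joint ranges: [-2.99, 2.99], [-0.89, 2.07], [0.3, 2.58], [-1.14, 4.28], [0, 2.63], [-3.12, 3.12]. Speed limits (rad/s): [2.57, 2.57, 3.01, 3.14, 3.14, 3.14].

## Interface

Orientations are given as a unit quaternion [w, x, y, z].
In Python, from bench import monitor, imaging, order, spotter, ctrl gives the robot as it stands.
- The arm moves only by the shell command python3 -m pendant 'ROWS'. ROWS is JSON, a list that holds one entry, the list of rows, each a list of 5 numbers: the shift along the world's x, y, z in mm, then the turn about the world's z in degrees, then the finger opening in mm, from 0 to 85.4. A call has 1 to 8 rows; each row shifts and turns the commanded pose from where the row before left it; what a row does not reach is not made up. A row lasts 1/8 s, in which the tool goes at most 62.5 mm and 10.7 degrees, less where a joint would pass 70% of its speed; a pose out of reach is approached as far as the arm can. A call with a gripper value outside its range is refused whole. The fingers move at their own pace and stop on an object; the grip force is fixed at half the most. Time passes only in rows, so rows that do not move let the fingers close. It gives the time, the measured TCP pose, the force and the opening at its end, in the units of the state.
- monitor.get_obs(): the state, without advancing time (a new reading comes with each control period).
- imaging.camera(name): name is "side" or "top"; returns a dict with "img" (400x640x3 uint8, red, green, blue), "vfov" (degrees; the focal length in pixels is half the picture's height over the tangent of half this angle, whatever the lens; pixels are square), "cx", "cy" (the principal point, pixels), "origin" and "orientation" of the camera in the world. Camera axes: x right, y down, z forward; pixel columns grow to the right and rows downward; lengths in m; the calibration is good to about 2 mm. A picture is of the moment at which its call begins. There is no depth.
- order.hand_in(): hands the job in, once; it reports no verdict.
Trained networks look in the newest picture that a camera, given by its name, has taken for a name from the list of things; names that differ only in an ending like _2 or _b are one class to them, and where a whole thing is asked for, a point or a joint stands for the part that bears it (a point fixed in the world has none). Each returns a list of dicts, best first, with "confidence" (0 to 1); they miss things now and then, are a little off and sometimes report something else, mostly with a low value. They report only what shows in the picture. A call takes as long as a camera call.
- spotter.recognise(camera, thing): "at" ([x, y, z] in m, in the coordinates of the camera as it stood for that picture, good to about 4 mm: the middle of the surface that is visible of it).
- spotter.tip_of(camera, thing): "at" ([x, y, z] in m, in the coordinates of the camera as it stood for that picture, good to about 4 mm: a listed point, or the origin of a listed thing).
The state is a dict: "time_s": time; "q": joint angles; "dq": joint speeds; "joint_efforts": joint torques, N m; "eef_pos": TCP position; "eef_rot": TCP orientation; "wrist_force": force on the tool from outside, world axes, zero at the start; "torque": the same for the moment, N m; "opening": opening from 0.0 (shut) to 1.0 (fully open).
Only numpy, scipy, OpenCV 4.12 (cv2) and the standard library are available. Lean on these libraries where they do the work, as an engineer would, in place of code of your own. Each camera call takes 0.05 s, during which the arm holds its last target. There are 200 camera calls.

## Working session

There is one attempt and no reset: what is moved stays moved. The work goes in short steps, Python scripts to look and compute and a shell command to move; the robot and the scene stay as the last step left them, time stands still between calls to the robot, and variables do not carry over. Pictures are saved under pics/ and viewed, about 12 in all and at most 16, crops included, and the job is handed in when it is done.

```bash
ls; mkdir -p pics
cat > h.py <<'E'
import numpy as np, cv2
from scipy.spatial.transform import Rotation as R
from bench import monitor, imaging, order, spotter, ctrl
def rot(q): return R.from_quat([q[1],q[2],q[3],q[0]]).as_matrix()
def cam(n,save=None):
    c=imaging.camera(n); c['R']=np.array(rot(c['orientation'])) if np.size(c['orientation'])==4 else np.array(c['orientation'])
    c['o']=np.array(c['origin']); c['f']=200/np.tan(np.radians(c['vfov'])/2)
    if save: cv2.imwrite('pics/'+save,c['img'][:,:,::-1])
    return c
def w(c,p): return c['o']+c['R']@np.array(p)
def px(c,P):
    p=c['R'].T@(np.array(P)-c['o']); return c['cx']+c['f']*p[0]/p[2], c['cy']+c['f']*p[1]/p[2]
def ray(c,u,v,z):
    d=c['R']@np.array([(u-c['cx'])/c['f'],(v-c['cy'])/c['f'],1]); return c['o']+d*(z-c['o'][2])/d[2]
E
python3 - <<'E'
from h import *
print(monitor.get_obs())
np.set_printoptions(precision=3,suppress=True)
for n in ['top','side']:
    c=cam(n,n+'0.png'); print(n,c['o'],c['R'].tolist(),c['f'],c['cx'],c['cy'])
    for t in ['tall_vial_0','short_vial_0','small_vial_0','bucket_0']:
        for d in spotter.tip_of(n,t): 
            P=w(c,d['at']); print(t,round(d['confidence'],2),P,np.round(px(c,P)))
E
```

```text
pics
{'time_s': 0.0, 'q': array([ 1.05971755e+00,  1.81568378e-01,  1.60800489e+00, -2.40744605e-05,
        1.35380335e+00, -2.06337722e-01]), 'dq': array([-5.33146326e-04,  1.27353674e-03,  3.08510506e-04,  4.91997195e-04,
       -4.98554811e-05, -1.13810338e-03]), 'joint_efforts': array([ 1.00485800e-04, -4.44872403e+01, -3.51335621e+01, -3.67248094e-04,
        9.03912645e-03,  3.77748052e-06]), 'eef_pos': array([0.17226009, 0.54800783, 0.23037029]), 'eef_rot': array([-3.02139020e-04,  1.51778986e-01,  9.88414055e-01, -8.39334138e-04]), 'wrist_force': array([0.07893361, 0.19621455, 0.39507512]), 'torque': array([ 0.01007596, -0.00961478, -0.01851501]), 'opening': 1.0000205560717288}
top [0.419 0.01  0.937] [[0.004161615609422133, -0.9920538121378176, 0.12574543641159702], [-0.9999735397139332, -0.0033782177794822723, 0.00644263273987692], [-0.005966642900824395, -0.12576892091235406, -0.992041620953998]] 376.8107722813255 315.743919063621 202.0538913481844
tall_vial_0 0.5 [ 0.584 -0.006  0.001] [325. 184.]
tall_vial_0 0.42 [ 0.436 -0.264  0.001] [429. 244.]
short_vial_0 0.64 [ 0.
[... 496 characters left out ...]
81728977377, 0.7684564691502147], [0.02366983264599634, -0.9005037575267278, -0.4342035486989424]] 483.49375735646424 316.2986726768831 212.83485145919062
tall_vial_0 0.84 [ 0.433 -0.263  0.001] [346. 313.]
tall_vial_0 0.75 [ 0.585 -0.    -0.006] [337. 235.]
short_vial_0 0.64 [ 0.578 -0.128 -0.002] [367. 259.]
short_vial_0 0.6 [ 0.588 -0.304  0.005] [427. 298.]
small_vial_0 0.66 [ 0.429 -0.15   0.003] [312. 281.]
small_vial_0 0.53 [ 0.434 -0.043  0.003] [289. 256.]
bucket_0 0.61 [0.529 0.107 0.044] [295. 204.]
bucket_0 0.6 [0.609 0.165 0.041] [311. 191.]
bucket_0 0.55 [0.561 0.246 0.037] [281. 185.]
bucket_0 0.45 [0.471 0.191 0.04 ] [259. 198.]
bucket_0 0.2 [ 0.577 -0.13   0.003] [367. 258.]
```

Run:
```python
import cv2
a=cv2.imread('pics/top0.png');b=cv2.imread('pics/side0.png')
cv2.imwrite('pics/top0c.png',cv2.resize(a[110:310,170:490],None,fx=2.5,fy=2.5,interpolation=2))
cv2.imwrite('pics/side0c.png',cv2.resize(b[120:360,200:500],None,fx=2.5,fy=2.5,interpolation=2))
```

```text
(no output)
```

View pics/top0c.png

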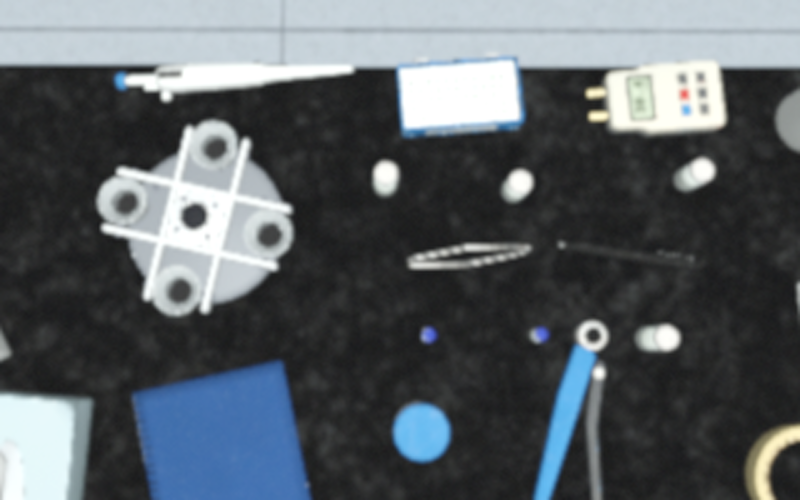

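View pics/side0c.png

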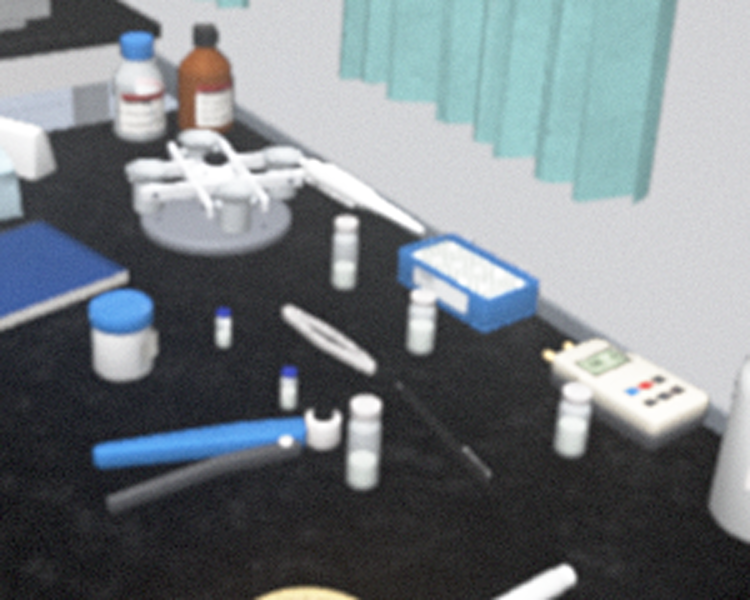

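The top view shows the rotor at crop (195,215). Tall vials are at (386,175) and (660,338), shorts at (518,183) and (695,172), small vials at (428,335) and (540,335). The side view agrees. Next I triangulate the cap and rim heights from the two views.

Run:
```python
from h import *
np.set_printoptions(precision=4,suppress=True)
T=cam('top');S=cam('side')
pts={'tallA':((386,170),(346,221)),'tallB':((668,338),(365,403)),'shortA':((521,178),(423,297)),'shortB':((703,170),(575,390)),
'rim_d':((269,232),(235,190)),'rim_a':((213,146),(284,157)),'rim_c':((122,202),(200,140)),'rim_b':((177,289),(155,171))}
for k,(t,s) in pts.items():
    A=[];b=[]
    for c,(u,v) in((T,(170+t[0]/2.5,110+t[1]/2.5)),(S,(200+s[0]/2.5,120+s[1]/2.5))):
        d=c['R']@np.array([(u-c['cx'])/c['f'],(v-c['cy'])/c['f'],1]);d/=np.linalg.norm(d)
        M=np.eye(3)-np.outer(d,d);A.append(M);b.append(M@c['o'])
    P=np.linalg.solve(sum(A),sum(b)); print(k,P,[np.linalg.norm(M@P-x).round(4) for M,x in zip(A,b)])
print(ray(T,170+465/2.5,110+135/2.5,.03), ray(T,170+665/2.5,110+135/2.5,.03), ctrl.tcp_to_grasp)
```

```text
tallA [ 0.5847 -0.0031  0.066 ] [np.float64(0.0018), np.float64(0.0018)]
tallB [ 0.43   -0.2617  0.0681] [np.float64(0.0006), np.float64(0.0006)]
shortA [ 0.5798 -0.1317  0.0502] [np.float64(0.0026), np.float64(0.0026)]
shortB [ 0.5885 -0.3046  0.0538] [np.float64(0.0013), np.float64(0.0013)]
rim_d [0.5264 0.1054 0.0666] [np.float64(0.0009), np.float64(0.0009)]
rim_a [0.6102 0.1587 0.0656] [np.float64(0.0014), np.float64(0.0014)]
rim_c [0.5563 0.2432 0.0648] [np.float64(0.0011), np.float64(0.0011)]
rim_b [0.4763 0.1883 0.0652] [np.float64(0.0027), np.float64(0.0027)]
[ 0.6284 -0.0821  0.03  ] [ 0.629  -0.2783  0.03  ] 0.0187
```

```bash
python3 -m pendant '[[[34,-46,-5,2.5,85],[34,-46,-5,2.5,85],[34,-46,-5,2.5,85],[34,-46,-5,2.5,60],[34,-46,-5,2.5,60],[34,-46,-5,2.5,60],[34,-46,-5,2.5,60],[34,-46,-5,0,60]]]'
```

```text
time_s: 1.6
eef_pos: [0.4457, 0.1789, 0.1916]
eef_rot: [0.001, -0.0, 1.0, 0.0]
wrist_force: [0.2, -0.3, -0.1]
opening: 0.702
```

```bash
python3 -m pendant '[[[35,-45,-10,0,60],[35,-45,-10,0,60],[35,-46,-10,0,60],[34,-46,-10,0,60],[0,0,-20,0,60],[0,0,0,0,60],[0,0,0,0,60]]]'
python3 - <<'E'
from h import *
T=cam('top','t1.png');S=cam('side','s1.png')
a=cv2.imread('pics/t1.png')[140:240,260:400];b=cv2.imread('pics/s1.png')[130:270,280:420]
cv2.imwrite('pics/m1.png',np.hstack([cv2.resize(a,(560,400)),cv2.resize(b,(400,400))])[:, :800] if 0 else np.hstack([cv2.resize(a,(420,300)),cv2.resize(b,(300,300))]))
E
```

```text
time_s: 2.48
eef_pos: [0.5835, -0.001, 0.1318]
eef_rot: [0.0, -0.001, 1.0, 0.0]
wrist_force: [1.0, 0.1, 0.0]
opening: 0.701
```

View pics/m1.png

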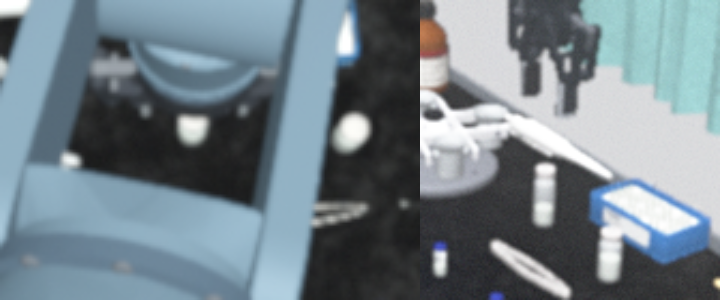

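The gripper is centred over tall vial A: the fingers straddle the cap at (192,128) in the top half. Descending.

```bash
python3 -m pendant '[[[1,-2,-30,0,60],[0,0,-30,0,60],[0,0,-28,0,60],[0,0,0,0,60],[0,0,0,0,0],[0,0,0,0,0],[0,0,0,0,0],[0,0,0,0,0]]]'
```

```text
time_s: 3.58
eef_pos: [0.586, -0.0036, 0.0452]
eef_rot: [0.002, -0.0, 1.0, -0.0]
wrist_force: [-0.3, 0.3, 7.6]
opening: 0.24
```

```bash
python3 -m pendant '[[[0,0,0,0,0],[0,0,0,0,0],[0,0,15,0,0],[0,0,35,0,0],[0,0,40,0,0],[0,0,0,0,0]]]'
```

```text
time_s: 4.32
eef_pos: [0.5874, -0.0041, 0.1382]
eef_rot: [0.004, -0.0, 1.0, -0.001]
wrist_force: [0.0, -0.4, -1.1]
opening: 0.235
```

```bash
python3 -m pendant '[[[-15,28,5,0,0],[-15,28,5,0,0],[-15,28,0,0,0],[-15,28,0,0,0],[0,0,0,0,0],[0,0,0,0,0],[0,0,0,0,0]]]'
python3 - <<'E'
from h import *
np.set_printoptions(precision=3,suppress=True)
S=cam('side','s2.png');T=cam('top','t2.png')
for n,c in(('side',S),('top',T)):
  for t in('tall_vial_0','bucket_0'):
    for d in spotter.tip_of(n,t): P=w(c,d['at']);print(n,t,round(d['confidence'],2),P,np.round(px(c,P)))
a=cv2.imread('pics/t2.png')[140:260,200:320];b=cv2.imread('pics/s2.png')[120:240,240:360]
cv2.imwrite('pics/m2.png',np.hstack([cv2.resize(a,(390,390)),cv2.resize(b,(390,390))]))
E
```

```text
time_s: 5.2
eef_pos: [0.525, 0.1077, 0.1432]
eef_rot: [-0.0, 0.0, 1.0, -0.0]
wrist_force: [0.7, 0.0, -0.2]
opening: 0.242
side tall_vial_0 0.59 [ 0.433 -0.263 -0.   ] [346. 313.]
side tall_vial_0 0.5 [0.523 0.11  0.095] [292. 185.]
side bucket_0 0.6 [0.559 0.244 0.036] [281. 186.]
side bucket_0 0.55 [0.528 0.106 0.04 ] [295. 206.]
side bucket_0 0.53 [0.473 0.189 0.041] [260. 197.]
side bucket_0 0.5 [0.608 0.164 0.043] [311. 190.]
top tall_vial_0 0.71 [ 0.431 -0.259  0.001] [427. 245.]
top bucket_0 0.58 [0.471 0.192 0.044] [242. 227.]
```

View pics/m2.png

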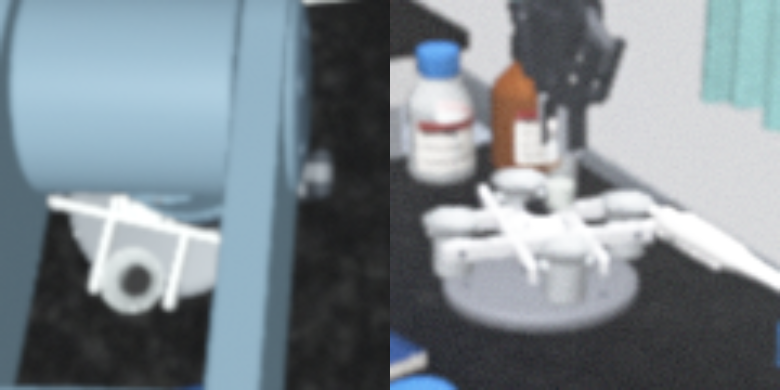

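The tall vial is held upright over the near bucket, with its bottom at (292,185) in the side picture. Lowering it.

```bash
python3 -m pendant '[[[2,0,-15,0,0],[0,0,-15,0,0],[0,0,-14,0,0],[0,0,-12,0,0],[0,0,0,0,0],[0,0,0,0,0]]]'
```

```text
time_s: 6.25
eef_pos: [0.5261, 0.1086, 0.0867]
eef_rot: [-0.0, -0.0, 1.0, 0.0]
wrist_force: [-0.1, -0.1, -1.0]
opening: 0.232
```

Little force, so the vial is in the bore. Release to a small opening and rise.

```bash
python3 -m pendant '[[[0,0,0,0,40],[0,0,0,0,40],[0,0,0,0,40],[0,0,20,0,40],[0,0,40,0,40],[0,0,40,0,50],[0,0,0,0,50]]]'
python3 - <<'E'
from h import *
S=cam('side','s3.png')
for d in spotter.tip_of('side','tall_vial_0'): P=w(S,d['at']);print(round(d['confidence'],2),P.round(3),np.round(px(S,P)))
cv2.imwrite('pics/m3.png',cv2.resize(cv2.imread('pics/s3.png')[140:260,230:350],(390,390)))
E
```

```text
time_s: 7.12
eef_pos: [0.5291, 0.1085, 0.1913]
eef_rot: [0.004, -0.0, 1.0, -0.0]
wrist_force: [0.5, 0.1, 0.4]
opening: 0.586
0.64 [ 0.433 -0.261  0.002] [346. 312.]
0.61 [ 0.435 -0.04   0.003] [289. 255.]
0.59 [0.523 0.111 0.037] [292. 206.]
```

View pics/m3.png

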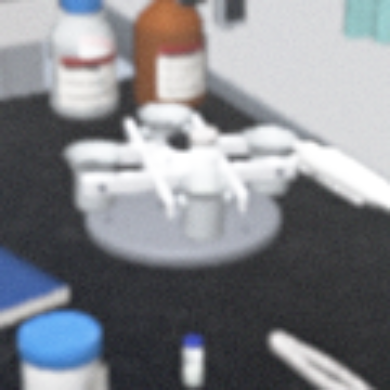

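The tall vial sits in the near bucket (205,170). On to the second tall vial.

```bash
python3 -m pendant '[[[-12,-46,0,0,50],[-12,-46,0,0,50],[-12,-46,-5,0,50],[-12,-46,-10,0,50],[-12,-47,-10,0,50],[-12,-47,-10,0,50],[-12,-47,-10,0,50],[-12,-46,-10,0,50]]]'
python3 -m pendant '[[[0,0,0,0,50],[0,0,0,0,50],[0,0,0,0,50]]]'
python3 - <<'E'
from h import *
S=cam('side','s4.png')
for d in spotter.tip_of('side','tall_vial_0'): P=w(S,d['at']);print(round(d['confidence'],2),P.round(3),np.round(px(S,P)))
cv2.imwrite('pics/m4.png',cv2.resize(cv2.imread('pics/s4.png')[200:340,270:410],(420,420)))
E
```

```text
time_s: 8.22
eef_pos: [0.429, -0.2631, 0.1303]
eef_rot: [-0.001, -0.0, 1.0, 0.001]
wrist_force: [0.6, -0.7, 0.3]
opening: 0.589
time_s: 8.6
eef_pos: [0.4307, -0.2611, 0.132]
eef_rot: [-0.0, -0.001, 1.0, 0.0]
wrist_force: [-0.3, -0.2, -0.7]
opening: 0.585
0.85 [ 0.431 -0.261  0.003] [345. 311.]
0.46 [0.526 0.113 0.037] [293. 206.]
0.38 [ 0.432 -0.15   0.002] [314. 281.]
0.36 [0.475 0.195 0.037] [259. 198.]
```

View pics/m4.png

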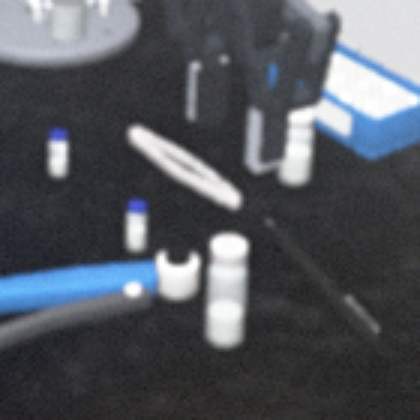

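The gripper is above the tall vial (cap at (228,245)) and the crimper ring (178,275) is lower and clear of the fingers. Descending.

```bash
python3 -m pendant '[[[1,-1,-30,0,50],[0,0,-30,0,50],[0,0,-27,0,50],[0,0,0,0,50],[0,0,0,0,0],[0,0,0,0,0],[0,0,0,0,0],[0,0,0,0,0]]]'
python3 -m pendant '[[[0,0,0,0,0],[0,0,0,0,0],[0,0,15,0,0],[0,0,40,0,0],[0,0,45,0,0],[0,0,0,0,0]]]'
```

```text
time_s: 9.7
eef_pos: [0.4325, -0.2642, 0.0467]
eef_rot: [0.001, -0.0, 1.0, -0.001]
wrist_force: [-0.6, -0.0, 7.1]
opening: 0.237
time_s: 10.45
eef_pos: [0.4337, -0.2657, 0.1502]
eef_rot: [0.003, -0.0, 1.0, -0.003]
wrist_force: [1.0, -0.2, 0.4]
opening: 0.237
```

```bash
python3 -m pendant '[[[10,46,15,0,0],[10,46,15,0,0],[10,46,15,0,0],[10,46,5,0,0],[12,46,0,0,0],[12,46,0,0,0],[12,46,0,0,0],[12,46,0,0,0]]]'
python3 -m pendant '[[[12,46,0,0,0],[12,48,0,0,0],[12,48,0,0,0],[0,0,-20,0,0],[0,0,-20,0,0],[0,0,-10,0,0],[0,0,0,0,0],[0,0,0,0,0]]]'
python3 - <<'E'
from h import *
S=cam('side','s5.png')
for t in('tall_vial_0','bucket_0'):
  for d in spotter.tip_of('side',t): P=w(S,d['at']);print(t,round(d['confidence'],2),P.round(3),np.round(px(S,P)))
cv2.imwrite('pics/m5.png',cv2.resize(cv2.imread('pics/s5.png')[120:240,230:350],(390,390)))
E
```

```text
time_s: 11.45
eef_pos: [0.5192, 0.106, 0.1949]
eef_rot: [-0.0, -0.0, 1.0, -0.0]
wrist_force: [0.6, -0.5, 0.3]
opening: 0.235
time_s: 12.45
eef_pos: [0.5561, 0.2459, 0.146]
eef_rot: [0.0, 0.0, 1.0, 0.0]
wrist_force: [0.1, 0.5, 0.6]
opening: 0.235
tall_vial_0 0.62 [0.523 0.115 0.036] [291. 206.]
tall_vial_0 0.43 [0.557 0.245 0.097] [280. 164.]
bucket_0 0.76 [0.523 0.107 0.041] [293. 206.]
bucket_0 0.7 [0.473 0.192 0.038] [260. 198.]
bucket_0 0.63 [0.562 0.243 0.04 ] [281. 184.]
bucket_0 0.55 [0.612 0.163 0.041] [313. 191.]
```

View pics/m5.png

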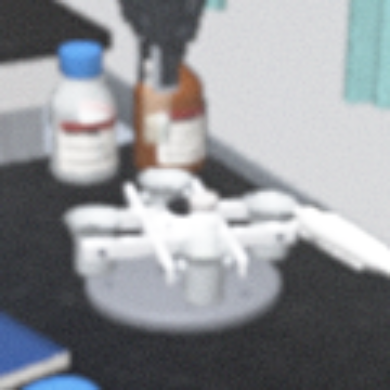

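The vial hangs over the far bucket at (165,120). Lowering it.

```bash
python3 -m pendant '[[[2,-1,-15,0,0],[0,0,-15,0,0],[0,0,-14,0,0],[0,0,-13,0,0],[0,0,0,0,0],[0,0,0,0,0]]]'
```

```text
time_s: 13.35
eef_pos: [0.5569, 0.2454, 0.0874]
eef_rot: [-0.001, -0.0, 1.0, -0.0]
wrist_force: [0.1, -1.0, 0.4]
opening: 0.237
```

```bash
python3 -m pendant '[[[0,0,0,0,40],[0,0,0,0,40],[0,0,0,0,40],[0,0,20,0,40],[0,0,40,0,40],[0,0,40,0,50]]]'
python3 -m pendant '[[[3,-47,0,0,50],[3,-47,0,0,50],[3,-47,0,0,50],[3,-47,0,0,50],[3,-47,-10,0,50],[2,-47,-20,0,50],[2,-47,-20,0,50],[2,-47,-20,0,50]]]'
python3 -m pendant '[[[0,0,0,0,50],[0,0,0,0,50],[0,0,0,0,50]]]'
python3 - <<'E'
from h import *
S=cam('side','s6.png')
for t in('tall_vial_0','short_vial_0'):
  for d in spotter.tip_of('side',t): P=w(S,d['at']);print(t,round(d['confidence'],2),P.round(3),np.round(px(S,P)))
cv2.imwrite('pics/m6.png',cv2.resize(cv2.imread('pics/s6.png')[120:300,240:440],(600,540)))
E
```

```text
time_s: 14.1
eef_pos: [0.5577, 0.2456, 0.1909]
eef_rot: [0.0, -0.0, 1.0, 0.0]
wrist_force: [0.0, 0.2, -0.1]
opening: 0.586
time_s: 15.1
eef_pos: [0.5792, -0.1323, 0.1197]
eef_rot: [0.001, -0.0, 1.0, -0.0]
wrist_force: [0.3, 0.6, 0.2]
opening: 0.586
time_s: 15.48
eef_pos: [0.5792, -0.1294, 0.1195]
eef_rot: [0.001, -0.001, 1.0, -0.0]
wrist_force: [-0.6, 0.1, 0.2]
opening: 0.58
tall_vial_0 0.72 [0.556 0.244 0.042] [279. 184.]
tall_vial_0 0.7 [0.532 0.11  0.036] [295. 206.]
tall_vial_0 0.42 [ 0.589 -0.307  0.   ] [428. 300.]
short_vial_0 0.76 [ 0.576 -0.131  0.   ] [367. 259.]
short_vial_0 0.55 [ 0.589 -0.303  0.001] [427. 299.]
```

View pics/m6.png

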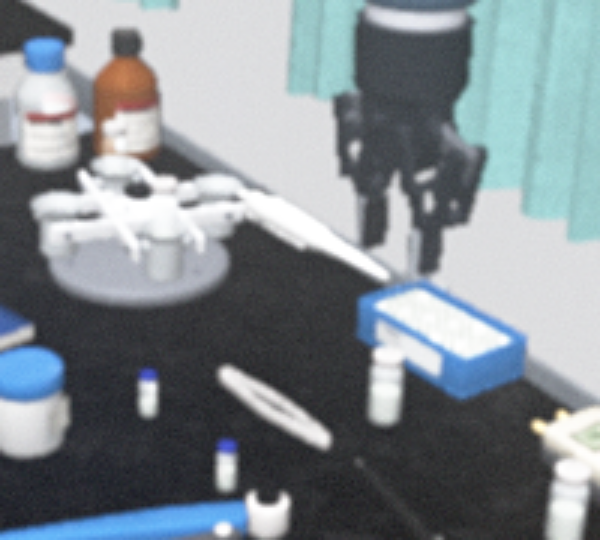

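Both tall vials are seated (120,130 and 165,215), and the gripper is over the first short vial (385,350). Descending.

```bash
python3 -m pendant '[[[0,-1,-30,0,50],[0,0,-30,0,50],[0,0,-28,0,50],[0,0,0,0,50],[0,0,0,0,0],[0,0,0,0,0],[0,0,0,0,0],[0,0,0,0,0]]]'
python3 -m pendant '[[[0,0,0,0,0],[0,0,0,0,0],[0,0,15,0,0],[0,0,45,0,0],[0,0,55,0,0],[0,0,55,0,0]]]'
```

```text
time_s: 16.62
eef_pos: [0.5798, -0.1318, 0.032]
eef_rot: [0.001, -0.0, 1.0, -0.0]
wrist_force: [-0.1, 0.5, 5.6]
opening: 0.236
time_s: 17.38
eef_pos: [0.5782, -0.1314, 0.2028]
eef_rot: [0.0, -0.0, 1.0, -0.0]
wrist_force: [1.2, -0.4, 1.2]
opening: 0.239
```

```bash
python3 -m pendant '[[[-15,46,0,0,0],[-15,46,0,0,0],[-15,46,0,0,0],[-15,46,0,0,0],[-15,46,0,0,0],[-15,47,0,0,0],[-15,47,0,0,0]]]'
python3 -m pendant '[[[0,0,-25,0,0],[0,0,-25,0,0],[0,0,-25,0,0],[0,0,0,0,0],[0,0,0,0,0]]]'
python3 - <<'E'
from h import *
S=cam('side','s7.png')
for t in('short_vial_0','bucket_0'):
  for d in spotter.tip_of('side',t): P=w(S,d['at']);print(t,round(d['confidence'],2),P.round(3),np.round(px(S,P)))
cv2.imwrite('pics/m7.png',cv2.resize(cv2.imread('pics/s7.png')[120:240,230:350],(390,390)))
E
```

```text
time_s: 18.25
eef_pos: [0.4729, 0.1938, 0.2014]
eef_rot: [0.001, -0.0, 1.0, 0.0]
wrist_force: [0.5, 0.3, -0.1]
opening: 0.233
time_s: 18.88
eef_pos: [0.4742, 0.1925, 0.1266]
eef_rot: [0.001, -0.0, 1.0, 0.0]
wrist_force: [-0.2, -0.8, -0.5]
opening: 0.236
short_vial_0 0.58 [0.473 0.193 0.094] [258. 177.]
short_vial_0 0.57 [ 0.589 -0.305  0.001] [428. 300.]
bucket_0 0.76 [0.47  0.19  0.037] [258. 199.]
bucket_0 0.75 [0.53  0.108 0.042] [295. 205.]
bucket_0 0.48 [0.609 0.168 0.039] [311. 191.]
bucket_0 0.41 [0.557 0.243 0.04 ] [280. 184.]
```

View pics/m7.png

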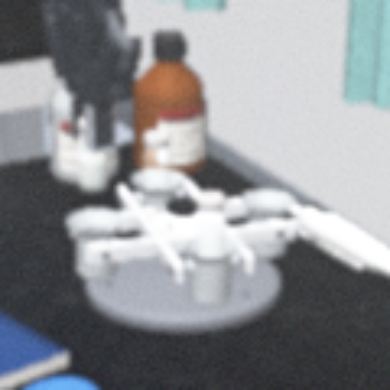

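The short vial hangs over the left bucket at (95,185). Lowering it.

```bash
python3 -m pendant '[[[0,-1,-15,0,0],[0,0,-14,0,0],[0,0,-13,0,0],[0,0,-11,0,0],[0,0,0,0,0],[0,0,0,0,0]]]'
```

```text
time_s: 19.77
eef_pos: [0.473, 0.1914, 0.0715]
eef_rot: [-0.001, -0.0, 1.0, -0.0]
wrist_force: [-0.4, 0.1, -0.6]
opening: 0.233
```

```bash
python3 -m pendant '[[[0,0,0,0,40],[0,0,0,0,40],[0,0,0,0,40],[0,0,20,0,40],[0,0,50,0,40],[0,0,50,0,50]]]'
python3 -m pendant '[[[11,-45,0,0,50],[11,-45,0,0,50],[11,-45,0,0,50],[11,-45,0,0,50],[11,-45,0,0,50],[11,-45,0,0,50],[10,-45,0,0,50],[10,-45,0,0,50]]]'
python3 -m pendant '[[[10,-45,-15,0,50],[10,-45,-25,0,50],[10,-46,-30,0,50],[0,0,0,0,50],[0,0,0,0,50],[0,0,0,0,50]]]'
python3 - <<'E'
from h import *
S=cam('side','s8.png')
for t in('short_vial_0','tall_vial_0'):
  for d in spotter.tip_of('side',t): P=w(S,d['at']);print(t,round(d['confidence'],2),P.round(3),np.round(px(S,P)))
cv2.imwrite('pics/m8.png',cv2.resize(cv2.imread('pics/s8.png')[130:330,230:490],(650,500)))
E
```

```text
time_s: 20.52
eef_pos: [0.4731, 0.1914, 0.1933]
eef_rot: [-0.0, -0.0, 1.0, -0.0]
wrist_force: [1.2, 0.0, -0.0]
opening: 0.585
time_s: 21.52
eef_pos: [0.5597, -0.17, 0.1924]
eef_rot: [0.0, -0.0, 1.0, -0.0]
wrist_force: [1.0, -0.9, -0.3]
opening: 0.585
time_s: 22.28
eef_pos: [0.5902, -0.3036, 0.1238]
eef_rot: [0.001, -0.001, 1.0, -0.001]
wrist_force: [0.6, 0.8, 0.0]
opening: 0.588
short_vial_0 0.72 [ 0.589 -0.305  0.001] [428. 299.]
short_vial_0 0.6 [0.471 0.191 0.04 ] [259. 198.]
tall_vial_0 0.66 [0.556 0.245 0.039] [279. 185.]
tall_vial_0 0.65 [0.53  0.111 0.036] [294. 206.]
tall_vial_0 0.3 [0.56  0.245 0.035] [280. 186.]
```

View pics/m8.png

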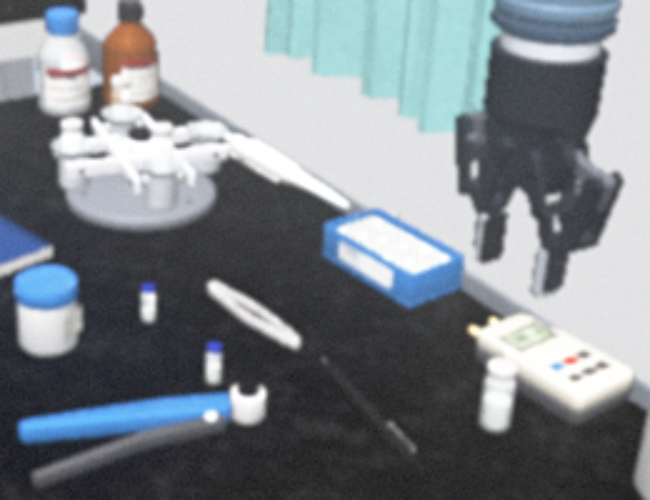

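The first short vial is seated at (72,130), and the gripper is over the last one (500,370). Descending.

```bash
python3 -m pendant '[[[-1,-1,-30,0,50],[0,0,-32,0,50],[0,0,-30,0,50],[0,0,0,0,50],[0,0,0,0,0],[0,0,0,0,0],[0,0,0,0,0],[0,0,0,0,0]]]'
python3 -m pendant '[[[0,0,0,0,0],[0,0,0,0,0],[0,0,15,0,0],[0,0,45,0,0],[0,0,55,0,0],[0,0,55,0,0]]]'
```

```text
time_s: 23.42
eef_pos: [0.5898, -0.3063, 0.0325]
eef_rot: [0.001, -0.0, 1.0, -0.001]
wrist_force: [-0.6, 1.0, 7.2]
opening: 0.239
time_s: 24.18
eef_pos: [0.5883, -0.3054, 0.2028]
eef_rot: [0.0, -0.0, 1.0, -0.0]
wrist_force: [0.6, 0.2, 0.0]
opening: 0.238
```

```bash
python3 -m pendant '[[[2,47,0,0,0],[2,47,0,0,0],[2,47,0,0,0],[2,47,0,0,0],[2,47,0,0,0],[2,47,0,0,0],[2,47,0,0,0],[2,47,0,0,0]]]'
python3 -m pendant '[[[3,46,0,0,0],[3,46,0,0,0],[0,0,-25,0,0],[0,0,-25,0,0],[0,0,-25,0,0],[0,0,0,0,0],[0,0,0,0,0]]]'
python3 - <<'E'
from h import *
S=cam('side','s9.png')
for t in('short_vial_0','bucket_0'):
  for d in spotter.tip_of('side',t): P=w(S,d['at']);print(t,round(d['confidence'],2),P.round(3),np.round(px(S,P)))
cv2.imwrite('pics/m9.png',cv2.resize(cv2.imread('pics/s9.png')[120:240,230:350],(390,390)))
E
```

```text
time_s: 25.18
eef_pos: [0.6045, 0.072, 0.2014]
eef_rot: [0.0, -0.0, 1.0, -0.0]
wrist_force: [0.4, -0.4, 0.3]
opening: 0.237
time_s: 26.05
eef_pos: [0.6113, 0.1625, 0.1268]
eef_rot: [0.001, -0.0, 1.0, 0.0]
wrist_force: [0.2, -0.1, -1.1]
opening: 0.237
short_vial_0 0.56 [0.608 0.163 0.097] [312. 171.]
short_vial_0 0.46 [0.469 0.191 0.041] [258. 197.]
bucket_0 0.69 [0.611 0.169 0.042] [311. 190.]
bucket_0 0.69 [0.558 0.245 0.038] [280. 185.]
bucket_0 0.56 [0.472 0.19  0.04 ] [259. 198.]
bucket_0 0.48 [0.526 0.109 0.041] [293. 205.]
```

View pics/m9.png

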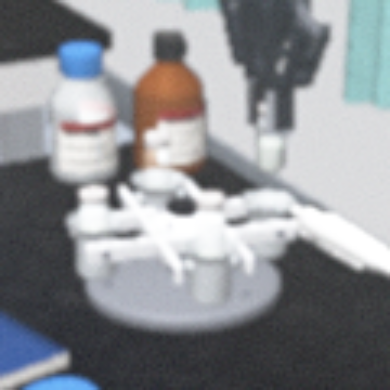

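The vial hangs over the right bucket at (270,165). Lowering it.

```bash
python3 -m pendant '[[[0,1,-15,0,0],[0,0,-14,0,0],[0,0,-13,0,0],[0,0,-11,0,0],[0,0,0,0,0],[0,0,0,0,0]]]'
```

```text
time_s: 26.95
eef_pos: [0.6102, 0.1635, 0.0715]
eef_rot: [-0.0, -0.0, 1.0, -0.0]
wrist_force: [-0.3, 0.4, 0.4]
opening: 0.24
```

Release, rise, then back off to clear the views.

```bash
python3 -m pendant '[[[0,0,0,0,40],[0,0,0,0,40],[0,0,0,0,40],[0,0,20,0,40],[0,0,50,0,40],[0,0,50,0,50]]]'
python3 -m pendant '[[[0,-50,10,0,50],[0,-50,10,0,50],[0,-50,10,0,50],[0,-50,0,0,50],[0,-50,0,0,50],[0,-50,0,0,50],[0,-50,0,0,50],[0,0,0,0,50]]]'
python3 - <<'E'
from h import *
S=cam('side','s10.png');T=cam('top','t10.png')
for n,c in(('side',S),('top',T)):
 for t in('tall_vial_0','short_vial_0','small_vial_0','bucket_0'):
  for d in spotter.tip_of(n,t): P=w(c,d['at']);print(n,t,round(d['confidence'],2),P.round(3),np.round(px(c,P)))
a=cv2.imread('pics/t10.png')[140:270,200:345];b=cv2.imread('pics/s10.png')[140:270,220:365]
cv2.imwrite('pics/m10.png',np.hstack([cv2.resize(a,(399,358)),cv2.resize(b,(399,358))]))
E
```

```text
time_s: 27.7
eef_pos: [0.6105, 0.1635, 0.1949]
eef_rot: [0.0, -0.0, 1.0, 0.0]
wrist_force: [1.2, -0.1, 0.4]
opening: 0.583
time_s: 28.7
eef_pos: [0.6104, -0.1904, 0.2239]
eef_rot: [0.001, 0.002, 1.0, -0.001]
wrist_force: [-0.7, 0.4, 0.2]
opening: 0.588
side tall_vial_0 0.58 [0.555 0.242 0.042] [279. 184.]
side tall_vial_0 0.44 [0.525 0.114 0.037] [292. 206.]
side short_vial_0 0.57 [0.61  0.162 0.039] [312. 192.]
side short_vial_0 0.55 [0.472 0.19  0.042] [259. 197.]
side small_vial_0 0.44 [ 0.434 -0.042  0.002] [289. 256.]
side bucket_0 0.64 [0.471 0.188 0.042] [259. 197.]
side bucket_0 0.51 [0.528 0.107 0.042] [294. 205.]
side bucket_0 0.5 [0.611 0.169 0.043] [311. 189.]
top tall_vial_0 0.72 [0.554 0.246 0.041] [220. 193.]
top tall_vial_0 0.58 [0.527 0.106 0.04 ] [278. 204.]
top tall_vial_0 0.39 [0.469 0.188 0.039] [244. 228.]
top short_vial_0 0.68 [0.471 0.184 0.04 ] [245. 227.]
top short_vial_0 0.48 [0.611 0.161 0.042] [256. 170.]
top small_vial_0 0.35 [ 0.436 -0.041  0.002] [339. 243.]
top bucket_0 0.71 [0.558 0.25  0.042] [218. 191.]
top bucket_0 0.67 [0.472 0.191 0.038] [242. 227.]
top bucket_0 0.64 [0.531 0.105 0.039] [279. 203.]
top bucket_0 0.5 [0.612 0.16  0.041] [257. 169.]
top bucket_0 0.45 [0.47  0.187 0.037] [244. 228.]
```

View pics/m10.png

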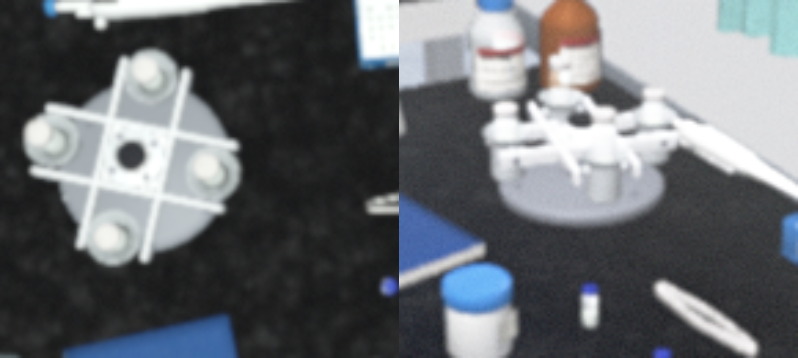

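All four vials are seated, the two tall ones in opposite buckets and the two short ones in the others. The small vials stand as before, with the second one's cap at (660,355) in this crop and upright in the earlier picture.

```bash
python3 -c "
from bench import order; print(order.hand_in())"
```

```text
the job is handed in; nothing more can be done
None
```

I placed all four wide vials in the rotor, one to a bucket, with the two tall ones opposite each other and the two short ones opposite each other. The job was handed in at about 29 s.

- **Seating:** The final top and side pictures show all four vials upright. The networks put every underside at 0.036–0.042 m, matching the 40 mm bucket floor to within their error.
- **Forces:** The highest wrist force in the readings at the end of each move was about 8 N, while the gripper was closing on a vial.
- **Disagreement:** In the last top picture the network also reported one short vial as "tall" at low confidence (0.39). The same spot scored 0.68 as short, which fits what I placed there.
- **Small vials:** The networks found one of the two in the last look, at its original position. The second they missed. Its cap was visible at the edge of the final side crop, and it was upright at its place in the picture taken before the last vial was moved.

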